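# Turn the biscuit over with the turner

## Robot

A 6-joint arm with a two-finger parallel gripper is mounted at the origin on the work surface. World frame = base frame: x ahead of the robot, y to its left, z up, the work surface at z = 0. Lengths are in m, angles in rad, forces in N, time in s.
With the tool pointing down it reaches from about 0.3 to 0.775 m from the base axis. Payload 14.6 kg.
Tool frame: the origin (TCP) lies between the finger pads; the fingertips stand arm.finger_overhang ahead of it and the grasp point (between the pads) lies 3 mm ahead of it (arm.finger_overhang is the distance from the TCP to the fingertips, in m); z points along the fingers, y is the line along which they close (so a half turn about z gives the same grasp; the last joint's range is limited). The gripper opens to 94 mm and grips with 3 to 60 N. Pads are 16 mm wide; open, the fingers measure 119 mm over their backs; the gripper's body (75 mm by 177 mm) begins 78 mm behind the grasp point.
Start: joints at [-1.309, 0.3, 1.521, -0, 1.321, -0.067], TCP at [0.178, -0.521, 0.227] pointing down, gripper open.
Joint ranges: [-3.03, 3.03], [-0.79, 2.21], [0.23, 2.52], [-1.04, 4.18], [0, 3.07], [-2.55, 2.55]. Speed limits (rad/s): [2.22, 2.22, 2.57, 3.14, 3.14, 3.14].

## Interface

Orientations are given as a unit quaternion [w, x, y, z].
In Python, from station import state, imaging, job_done, arm gives the robot as it stands.
- The arm moves only by the tool arm_command, never from a script. Its argument "motion" is a list of rows, each a list of 4 numbers: the shift along the world's x, y, z in m, then the turn about the world's z in rad. In form: [[tx, ty, tz, twist], ...]. A call has 1 to 12 rows; each row shifts and turns the commanded pose from where the row before left it; what a row does not reach is not made up. A row lasts 1/8 s, in which the tool goes at most 62.5 mm and 10.7 degrees, less where a joint would pass 70% of its speed; a pose out of reach is approached as far as the arm can. A call is refused whole if a number of a shift passes 0.0625 or a number of a turn 0.188, either way. A call with a gripper value outside its range is refused whole. "grip" is the opening, from -1 (shut) to 1 (fully open), set as the call begins (left out, the last holds). The fingers move at their own pace and stop on an object; "squeeze" is the grip in N (left out, the last holds). Time passes only in rows, so rows that do not move let the fingers close. It gives the time, the measured TCP pose, the force, the opening and the grip force at its end, in the units of the state.
- state(): the state, without advancing time (a new reading comes with each control period).
- imaging.grab_frame(name): name is "scene" or "side" or "wrist"; returns the picture (384x512x3 uint8, red, green, blue); there is no depth.
- imaging.get_calibration(name): a dict with "fx", "fy", "cx", "cy" (pixels), "T" (4x4, takes a point from camera to world coordinates). Camera axes: x right, y down, z forward; pixel columns grow to the right and rows downward; lengths in m; the calibration is good to about 2 mm. A picture is of the moment at which its call begins: read the wrist's pose just before it. get_calibration takes no time and is no camera call; for the wrist camera it gives the pose at the moment of the call.
- job_done(): hands the job in; it is judged then, once.
Trained networks look in the newest picture that a camera, given by its name, has taken for a name from the list of things; names that differ only in an ending like _2 or _b are one class to them, and where a whole thing is asked for, a point or a joint stands for the part that bears it (a point fixed in the world has none). Each returns a list of dicts, best first, with "p" (0 to 1); they miss things now and then, are a little off and sometimes report something else, mostly with a low value. They report only what shows in the picture. A call takes as long as a camera call. They do not tell look-alikes from the thing itself.
- imaging.find_in(target, camera): "xy" ([column, row] in pixels, amid what is visible of it).
- imaging.spot_point(target, camera): "xy" ([column, row] in pixels: a listed point, or the origin of a listed thing).
The state is a dict: "clock": time; "joints": joint angles; "qvel": joint speeds; "effort": joint torques, N m; "eef_pos": TCP position; "eef_rot": TCP orientation; "contact_force": force on the tool from outside, world axes, zero at the start; "torque": the same for the moment, N m; "width": opening from 0.0 (shut) to 1.0 (fully open); "grip_force": force on a finger pad.
Only numpy, scipy, OpenCV 4.12 (cv2) and the standard library are available. Lean on these libraries where they do the work, as an engineer would, in place of code of your own. Each camera call takes 0.05 s, during which the arm holds its last target. There are 200 camera calls.

## Task

One of the two moulded biscuits on the marble slab lies on its face, with its plain back up. Take the turner from the wooden board and lever that biscuit over low on the slab, so that it ends lying flat on the slab with its rosette up, within 15 cm of where it lay; then lay the turner flat back on the board, its blade on the wood, and let go. Touch the biscuit with the turner only, and leave the other biscuit, the glass dish, the timer and the pasta machine undisturbed.

Things in the scene. Friction and masses are not known exactly. Their poses are not given: they have to be found in the camera images.
- slab_top (a point): Centre of the top face of the fixed white marble slab, 600 (x) by 1040 (y) mm and 20 mm thick; this face is the surface that the work lies on.
- board: Fixed flat wooden board on the slab, 220 (its x) by 120 (its y) by 8 mm high. Origin: centre of its underside; its top is 8 mm above. The turner starts on it, pointing roughly along its +x.
- turner: Cranked metal turner, 110 g, standing on its blade. Origin: grip point in the wooden handle; +x to the blade's front edge, z up. Handle: level bar, flat sides, 20 mm wide (y), z -12 to +12, x -65 to +30 mm. Steel blade: 2 mm thick, 66 wide, x +10 to +110, z -46 to -44. A 7 mm neck joins them at x +5 to +35. It balances 40 mm ahead of the origin.
- turner_blade (a point): Centre of the underside of the turner's blade, axes as the turner's.
- turner_tip (a point): Middle of the front edge of the turner's blade, at its underside (110 mm ahead of and 46 mm below the grip point), axes as the turner's.
- biscuit: The biscuit to turn: rigid, about 50 g, a disc 84 mm across and 8 thick with a raised rosette of eight petals, 56 mm across and 5 high, on one face. It starts on its rosette, plain back up, so its rim stands 5 mm clear of the slab all round, 14 mm deep: room for the blade. Origin: on its axis, half-way up its 13 mm. Its z axis points out of the plain back (up at the start).
- other_biscuit: A second biscuit of the same shape, already lying on its plain back with its rosette up; leave it. Origin: on its axis, half-way up its 13 mm; its z axis points out of the rosette (up).
- dish: Small loose glass dish, round, 90 mm across the rim, 32 mm high. Origin: centre of its underside.
- timer: Loose round red kitchen timer, 62 mm across, 53 mm high with the button on its top. Origin: centre of its underside.
- machine: Aluminium pasta machine, fixed on the slab. Origin: centre of its underside, axes near the world's. Body: x -65 to +65, y -82 to +82 mm, 140 mm high; a knob reaches y = -102 mm and a crank y = +155 mm (near x = -24, 35 to 100 mm high). Its clamp reaches x = -180 mm, below 30 mm high.
Not all that is in view belongs to the job. Of the things that look like the turner, the smaller one is meant.

How it is judged:
On the way, in this order (a step that is already met when the one before it is completed fails the run):
1. the turner is held by the gripper and lifted off the board (contact force between the fingers and turner above 1 N and distance of turner from where it was at the start of the episode above 0.03 m), for 0.1 s.
2. the biscuit is tilted by at least 35 degrees, resting on the held turner (angle between biscuit's own z axis and vertical above 0.6 rad and contact force between turner and biscuit above 0.03 N and contact force between the fingers and turner above 1 N), for 0.1 s.
At the end, for the whole second after the job is handed in: Biscuit flat (5 degrees) on the slab, rosette up, within 150 mm of its start; turner level on the board, blade down, blade centre within 75 mm lengthwise, 40 mm crosswise of the board's middle; both at rest; other biscuit, dish and timer within 15 mm of their starts (angle between biscuit's own z axis and vertical above 3.05 rad and height (world z) of biscuit between 0.023 and 0.03 m and x of biscuit in the frame of slab_top between -0.28 and 0.28 m and y of biscuit in the frame of slab_top between -0.5 and 0.5 m and distance of biscuit from where it was at the start of the episode below 0.15 m and linear speed of each of biscuit, turner below 0.02 m/s and angle between turner's own z axis and vertical below 0.1 rad and x of turner_blade in the frame of board between -0.075 and 0.075 m and y of turner_blade in the frame of board between -0.04 and 0.04 m and z of turner_blade in the frame of board between 0.003 and 0.013 m and distance of each of other_biscuit, dish, timer from where it was at the start of the episode below 0.015 m); the robot touches nothing.
It fails at once if the robot itself touches the biscuit (contact force between any of the fingers, the arm and biscuit above 0.3 N).
It fails at once if the biscuit is lifted or tossed more than 120 mm above the slab (height (world z) of biscuit above 0.14 m).
It fails at once if the other biscuit, the dish or the timer is moved more than 15 mm (distance of any of other_biscuit, dish, timer from where it was at the start of the episode above 0.015 m).
It fails at once if the pasta machine is struck (over 10 N) (contact force between any of the fingers, the arm, turner and machine above 10 N).
It also fails if it takes over 54 s, if anything falls off the work surface, if the arm or the gripper's body presses on something with over 40 N, if the wrist force passes 120 N, or if a joint passes its speed limit or range.

## Working session

There is one attempt and no reset: what is moved stays moved. The work goes in short steps, Python scripts to look and compute and a tool call to move; the robot and the scene stay as the last step left them, time stands still between calls to the robot, and variables do not carry over. Pictures are saved under pics/ and viewed, at most 10 in all, crops included, and the job is handed in when it is done.

Besides the shell and the picture viewer there is one more tool, called after ">>>" by a JSON object that holds its "name" and its "arguments". arm_command: Moves the arm, as the interface text tells. Its arguments: {"type":"object","properties":{"motion":{"type":"array","items":{"type":"array","items":{"type":"number"}}},"grip":{"type":"number"},"squeeze":{"type":"number"}},"required":["motion"]}

```bash
ls; mkdir -p pics
cat > h.py <<'E'
import numpy as np, cv2
from station import state, imaging, job_done, arm
def px2w(cam,xy,z,c=None):
    c=c or imaging.get_calibration(cam); T=np.array(c["T"])
    d=T[:3,:3]@np.array([(xy[0]-c["cx"])/c["fx"],(xy[1]-c["cy"])/c["fy"],1.])
    return T[:3,3]+d*(z-T[2,3])/d[2]
def w2px(cam,p,c=None):
    c=c or imaging.get_calibration(cam); T=np.array(c["T"])
    q=T[:3,:3].T@(np.array(p)-T[:3,3]); return [c["fx"]*q[0]/q[2]+c["cx"],c["fy"]*q[1]/q[2]+c["cy"]]
def save(cam,n):
    im=imaging.grab_frame(cam); cv2.imwrite(f"pics/{n}.png",np.ascontiguousarray(im[...,::-1])); return im
E
python3 - <<'E'
from h import *
np.set_printoptions(precision=3,suppress=True)
ims=[]
print(state()["clock"], arm.finger_overhang)
hs=dict(slab_top=.02,board=.02,turner=.074,turner_tip=.028,turner_blade=.028,biscuit=.0265,other_biscuit=.0265,dish=.02,timer=.02,machine=.02)
for cam in("scene","side"):
    ims.append(save(cam,cam+"0"))
    print(cam,np.array(imaging.get_calibration(cam)["T"])[:3,3])
    for k,h in hs.items():
        for r in imaging.spot_point(k,cam)[:3]:
            if r["p"]>.2: print(k,np.round(r["xy"]),round(r["p"],2),px2w(cam,r["xy"],h))
E
```

```text
pics
0.0 0.022
scene [1.534 0.877 1.058]
slab_top [223. 185.] 0.66 [0.579 0.005 0.02 ]
board [325. 199.] 0.92 [0.42  0.344 0.02 ]
turner [338. 184.] 0.95 [0.381 0.364 0.074]
turner [401. 243.] 0.74 [0.514 0.653 0.074]
turner_tip [430. 236.] 0.76 [0.381 0.703 0.028]
turner_tip [318. 211.] 0.57 [0.499 0.358 0.028]
turner_blade [417. 247.] 0.84 [0.452 0.69  0.028]
biscuit [205. 173.] 0.71 [ 0.569 -0.092  0.026]
dish [195. 207.] 0.91 [0.729 0.005 0.02 ]
dish [260. 164.] 0.22 [0.392 0.034 0.02 ]
timer [260. 165.] 0.7 [0.395 0.037 0.02 ]
timer [337. 182.] 0.67 [0.306 0.328 0.02 ]
timer [223. 183.] 0.35 [ 0.57  -0.002  0.02 ]
machine [183. 136.] 0.86 [ 0.429 -0.344  0.02 ]
side [-0.538  0.622  1.035]
slab_top [286. 200.] 0.6 [0.576 0.006 0.02 ]
board [213. 254.] 0.84 [0.416 0.338 0.02 ]
turner [301. 232.] 0.69 [0.353 0.066 0.074]
turner [ 99. 252.] 0.61 [0.496 0.663 0.074]
turner [212. 249.] 0.56 [0.387 0.351 0.074]
turner_tip [ 92. 307.] 0.85 [0.339 0.711 0.028]
turner_tip [201. 235.] 0.6 [0.502 0.35  0.028]
turner_blade [206. 245.] 0.7 [0.452 0.35  0.028]
turner_blade [ 99. 287.] 0.59 [0.404 0.684 0.028]
biscuit [313. 193.] 0.81 [ 0.57  -0.099  0.026]
other_biscuit [273. 208.] 0.71 [0.543 0.075 0.026]
other_biscuit [211. 252.] 0.64 [0.419 0.344 0.026]
dish [270. 176.] 0.81 [ 0.734 -0.002  0.02 ]
timer [300. 235.] 0.84 [0.392 0.045 0.02 ]
machine [206. 245.] 0.33 [0.461 0.348 0.02 ]
```

View pics/scene0.png

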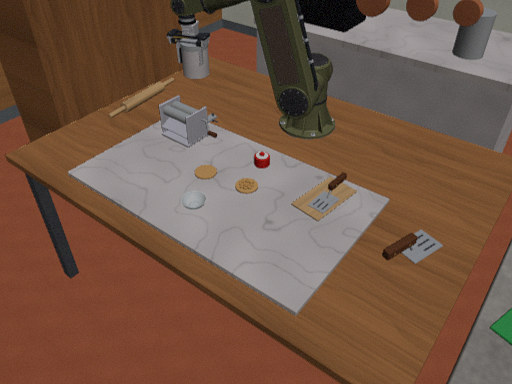

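View pics/side0.png

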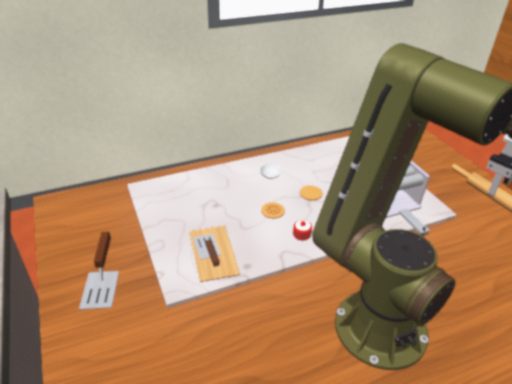

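The scene picture shows two turner-like things: one on the board (scene ~330,195; side ~208,248) and a larger one on the bare table (scene ~412,246; side ~100,275). The small one on the board fits the description. The plain biscuit is at scene (205,172), and the rosette-up one is at (247,185).

Run:
```python
from h import *
from scipy.spatial.transform import Rotation as R
s=state(); w,x,y,z=s["eef_rot"]
print(np.round(R.from_quat([x,y,z,w]).as_matrix(),3), s["clock"], s["width"])
a=cv2.imread("pics/scene0.png")[165:275,280:450]; b=cv2.imread("pics/side0.png")[215:315,70:250]
a=cv2.resize(a,(680,440)[:2],interpolation=cv2.INTER_CUBIC); b=cv2.resize(b,(680,378),interpolation=cv2.INTER_CUBIC)
cv2.imwrite("pics/crop.png",cv2.resize(np.vstack([a,b]),(490,590)))
c=imaging.get_calibration("wrist"); T=np.array(c["T"]); print(np.round(T,3),c["fx"])
print(np.array(s["eef_pos"]))
```

```text
[[ 0.946  0.323  0.   ]
 [ 0.323 -0.946 -0.   ]
 [ 0.     0.    -1.   ]] 1.1 1.0029166222942814
[[ 0.323 -0.906 -0.272  0.257]
 [-0.946 -0.309 -0.094 -0.494]
 [ 0.001  0.288 -0.958  0.385]
 [ 0.     0.     0.     1.   ]] 314.8746878272304
[ 0.17759478 -0.52055481  0.22748429]
```

View pics/crop.png

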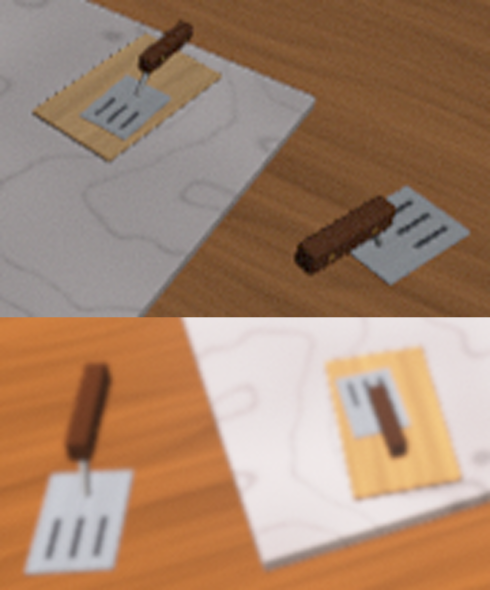

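Confirmed: the crop shows the small turner on the board, lying along it, and the big one off the slab. Flying to it now with the yaw turned to π, which keeps the last joint well inside its range.

>>> {"name": "arm_command", "arguments": {"motion": [[0.03,0.045,0.005,0.17],[0.03,0.045,0.005,0.17],[0.03,0.045,0.005,0.17],[0.03,0.045,0.005,0.17],[0.03,0.045,0.005,0.17],[0.03,0.045,0.005,0.17],[0.012,0.05,0,0.17],[0.012,0.05,0,0.17],[0.012,0.05,0,0.17],[0.012,0.05,0,0.17],[0.012,0.05,0,0.17],[-0.005,0.05,0,0.17]], "grip": 1}}

```text
clock: 2.6
eef_pos: [0.4128, 0.0512, 0.2574]
eef_rot: [0.0, 0.374, 0.927, 0.0]
contact_force: [0.3, -0.5, 0.4]
width: 1.003
grip_force: 0.0
```

>>> {"name": "arm_command", "arguments": {"motion": [[-0.005,0.05,0,0.17],[-0.005,0.05,0,0.17],[-0.005,0.05,0,0.17],[-0.005,0.05,0,0.17],[-0.005,0.05,0,0.09],[-0.005,0.05,0,0],[0,0,0,0],[0,0,0,0]]}}

```text
clock: 3.6
eef_pos: [0.3826, 0.349, 0.2573]
eef_rot: [-0.0, 0.001, 1.0, -0.0]
contact_force: [-0.6, -0.6, 0.1]
width: 1.005
grip_force: 0.0
```

```bash
cat > w.py <<'E'
from h import *
from scipy.spatial.transform import Rotation as R
import sys
np.set_printoptions(precision=4,suppress=True)
def look(n,hs):
    s=state(); c=imaging.get_calibration("wrist"); save("wrist",n)
    w,x,y,z=s["eef_rot"]; M=R.from_quat([x,y,z,w]).as_matrix()
    print("t",s["clock"],"tcp",np.array(s["eef_pos"]),"yaw",round(np.arctan2(M[1,0],M[0,0]),3),"j6",round(s["joints"][5],2),"w",round(s["width"],3))
    for k,h in hs.items():
        for r in imaging.spot_point(k,"wrist")[:2]:
            if r["p"]>.2: print(k,np.round(r["xy"],1),round(r["p"],2),px2w("wrist",r["xy"],h,c))
E
python3 -c "
from w import *
look('w1',dict(turner=.074,turner_tip=.028,turner_blade=.028,board=.02))"
```

```text
t 3.6 tcp [0.3826 0.349  0.2573] yaw 3.139 j6 -0.9 w 1.005
turner [260.8 186.1] 0.94 [0.3907 0.3543 0.074 ]
turner [505.  263.8] 0.74 [0.4888 0.6498 0.074 ]
turner_tip [253.7 255.9] 0.81 [0.5019 0.3455 0.028 ]
turner_blade [259.8 216.9] 0.86 [0.4452 0.3537 0.028 ]
turner_blade [499.  191.3] 0.85 [0.411  0.6594 0.028 ]
```

View pics/w1.png

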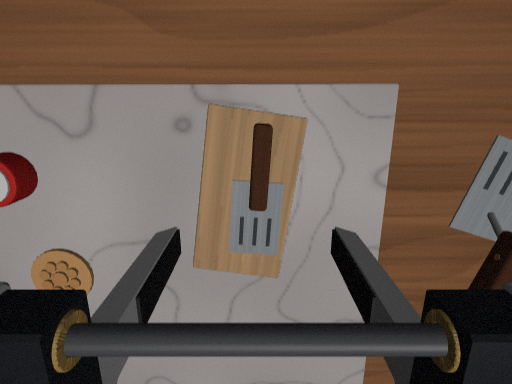

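The wrist view shows the turner on the board. The handle runs from (263,124) to (258,210), the blade front edge from (229,251) to (280,256), and the board corners are (209,104), (307,118), (278,277) and (194,268).

```bash
python3 -c "
from w import *
f=lambda p,z: px2w('wrist',p,z)[:2]
h1,h2=f((263,124),.086),f((258,210),.086); print('handle',h1,h2,'yaw',np.arctan2(*(h2-h1)[::-1]),'len',np.linalg.norm(h2-h1))
a,b=f((229,251),.03),f((280,256),.03); print('edge',a,b,(a+b)/2,np.linalg.norm(a-b),'yaw',np.arctan2(-(a-b)[0],(a-b)[1]))
B=np.array([f(p,.028) for p in((209,104),(307,118),(278,277),(194,268))]); print(B,B.mean(0),[np.linalg.norm(B[i]-B[i-1]) for i in range(4)])
print([np.arctan2(*(B[i]-B[j])[::-1]) for i,j in((3,0),(2,1))])
"
```

```text
handle [0.3222 0.3561] [0.4155 0.3508] yaw -0.056567891047913724 len 0.09343769148820437
edge [0.4941 0.3119] [0.5019 0.3809] [0.498  0.3464] 0.06946730608928986 yaw 3.029558286541544
[[0.3031 0.2935]
 [0.3197 0.41  ]
 [0.5355 0.3789]
 [0.5209 0.2626]] [0.4198 0.3362] [np.float64(0.21999165325674322), np.float64(0.11769366640934005), np.float64(0.21801077523616064), np.float64(0.11720846334502476)]
[np.float64(-0.1409896075055773), np.float64(-0.14328824184297465)]
```

>>> {"name": "arm_command", "arguments": {"motion": [[0.005,0.001,-0.04,-0.03],[0.005,0.001,-0.04,-0.03],[0.005,0.001,-0.04,0],[0,0,-0.03,0],[0,0,-0.02,0],[0,0,-0.01,0],[0,0,0,0],[0,0,0,0]]}}

```text
clock: 4.85
eef_pos: [0.398, 0.3527, 0.0784]
eef_rot: [0.001, 0.031, 1.0, 0.0]
contact_force: [-0.5, -0.2, -0.1]
width: 1.004
grip_force: 0.0
```

>>> {"name": "arm_command", "arguments": {"motion": [[0,0,0,0],[0,0,0,0],[0,0,0,0],[0,0,0,0],[0,0,0,0],[0,0,0,0],[0,0,0,0],[0,0,0,0]], "grip": -1, "squeeze": 50}}

```text
clock: 5.85
eef_pos: [0.3976, 0.3524, 0.0774]
eef_rot: [-0.0, 0.031, 1.0, -0.0]
contact_force: [-0.0, -0.1, 0.5]
width: 0.211
grip_force: 50.0
```

>>> {"name": "arm_command", "arguments": {"motion": [[0,0,0.02,0],[0,0,0.03,0],[0,0,0.04,0],[0,0,0.04,0],[0,-0.03,0.03,0],[0,-0.05,0.02,-0.03],[0,-0.055,0,-0.03],[0,-0.055,0,-0.03],[0,-0.055,0,-0.02],[0,-0.05,0,0],[0,-0.025,0,0],[0,0,0,0]]}}

```text
clock: 7.35
eef_pos: [0.3975, 0.0314, 0.2575]
eef_rot: [0.0, 0.088, 0.996, -0.0]
contact_force: [0.4, -0.0, -1.0]
width: 0.21
grip_force: 50.0
```

```bash
python3 -c "
from w import *
look('w2',dict(biscuit=.0265,other_biscuit=.0265,timer=.02,dish=.02,turner_tip=.21))"
```

```text
t 7.35 tcp [0.3975 0.0314 0.2575] yaw 2.966 j6 -1.41 w 0.21
biscuit [190.3 301.1] 0.74 [ 0.5706 -0.0951  0.0265]
biscuit [272.7 371.6] 0.24 [0.7169 0.0011 0.0265]
other_biscuit [305.5 261.9] 0.87 [0.537  0.0758 0.0265]
dish [270.9 371.5] 0.87 [ 0.723  -0.0024  0.02  ]
```

View pics/w2.png

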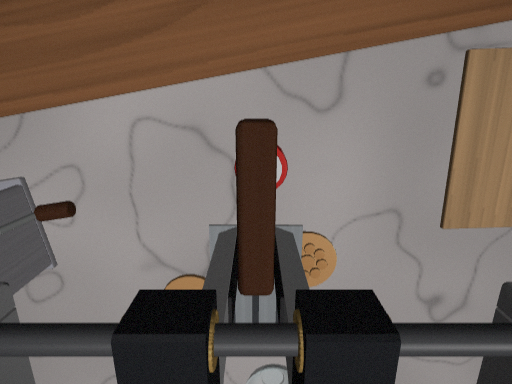

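>>> {"name": "arm_command", "arguments": {"motion": [[0,-0.03,0,0],[-0.003,-0.04,-0.02,0],[-0.003,-0.024,-0.04,0],[0,0,-0.05,0],[0,0,-0.04,0],[0,0,-0.02,0],[0,0,-0.01,0],[0,0,0,0]]}}

```text
clock: 8.65
eef_pos: [0.3917, -0.0612, 0.0774]
eef_rot: [-0.0, 0.086, 0.996, 0.0]
contact_force: [0.1, -0.4, -0.5]
width: 0.213
grip_force: 50.0
```

```bash
python3 -c "
from w import *
s=state(); p=np.array(s['eef_pos']); print(p,s['contact_force'])
im=save('side','s2'); d=np.array([.9846,-.175,0]); n=np.array([.175,.9846,0])
for cam in('side','scene'):
    if cam=='scene': im=save(cam,'sc2')
    im=np.ascontiguousarray(im[...,::-1])
    big=cv2.resize(im,None,fx=4,fy=4,interpolation=cv2.INTER_CUBIC)
    for q in [p+d*.1+n*.033,p+d*.1-n*.033,p+n*.033,p-n*.033]:
        q=q-[0,0,.0494]; u=np.array(w2px(cam,q)); cv2.circle(big,tuple(np.int32(u*4+2)),3,(255,0,255),-1)
    c=np.int32(np.array(w2px(cam,p+d*.12-[0,0,.05]))*4); 
    globals()[cam]=big[max(c[1]-145,0):c[1]+145,max(c[0]-240,0):c[0]+240]
cv2.imwrite('pics/v3.png',np.vstack([side[:290,:440],scene[:290,:440]]))
"
```

```text
[ 0.3917 -0.0612  0.0774] [ 0.0845 -0.4361 -0.5293]
```

View pics/v3.png

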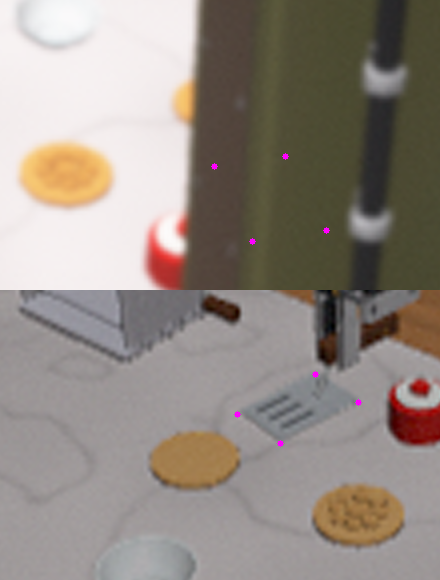

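>>> {"name": "arm_command", "arguments": {"motion": [[0,0,-0.004,0],[0,0,-0.003,0],[0,0,0,0],[0,0,0,0]]}}

```text
clock: 9.25
eef_pos: [0.3916, -0.0616, 0.0705]
eef_rot: [0.0, 0.086, 0.996, -0.0]
contact_force: [-0.6, -0.3, -0.6]
width: 0.209
grip_force: 50.0
```

>>> {"name": "arm_command", "arguments": {"motion": [[0.01,-0.0018,0,0],[0.01,-0.0018,0,0],[0.01,-0.0018,0,0],[0.01,-0.0018,0,0],[0.005,-0.0009,0,0],[0,0,0,0],[0,0,0,0]]}}

```text
clock: 10.12
eef_pos: [0.4364, -0.0696, 0.0704]
eef_rot: [-0.0, 0.086, 0.996, 0.0]
contact_force: [-0.4, -0.2, -1.2]
width: 0.206
grip_force: 50.0
```

```bash
cat > v.py <<'E'
from w import *
import sys
s=state(); p=np.array(s['eef_pos']); print(s['clock'],p,s['contact_force'])
im=save('scene',sys.argv[1]+'f'); im=np.ascontiguousarray(im[...,::-1])
cv2.imwrite(f'pics/{sys.argv[1]}.png',cv2.resize(im[125:225,165:305],None,fx=5,fy=5,interpolation=cv2.INTER_CUBIC))
E
python3 v.py v4
```

```text
10.125 [ 0.4364 -0.0696  0.0704] [-0.4095 -0.2374 -1.157 ]
```

View pics/v4.png

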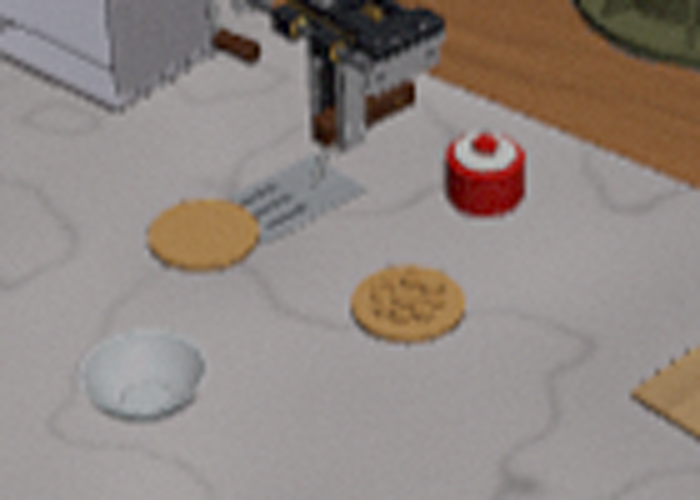

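The biscuit hasn't moved, and the blade's front edge has disappeared under the rim at about (250,225). Next I lodge the tip against the rosette and lift along an arc to about 42°.

>>> {"name": "arm_command", "arguments": {"motion": [[0.004,-0.0007,0,0],[0.004,-0.0007,0,0],[0.001,-0.0002,0.005,0],[0.002,-0.0004,0.007,0],[0.002,-0.0004,0.007,0],[0.003,-0.0005,0.007,0],[0.004,-0.0007,0.007,0],[0.004,-0.0007,0.006,0],[0.005,-0.0009,0.005,0],[0,0,0,0],[0,0,0,0]]}}

```text
clock: 11.55
eef_pos: [0.4654, -0.0748, 0.1142]
eef_rot: [-0.0, 0.086, 0.996, 0.0]
contact_force: [-1.3, -0.6, -1.2]
width: 0.209
grip_force: 50.0
```

```bash
python3 v.py v5
```

```text
11.55 [ 0.4654 -0.0748  0.1142] [-1.316  -0.577  -1.1593]
```

View pics/v5.png

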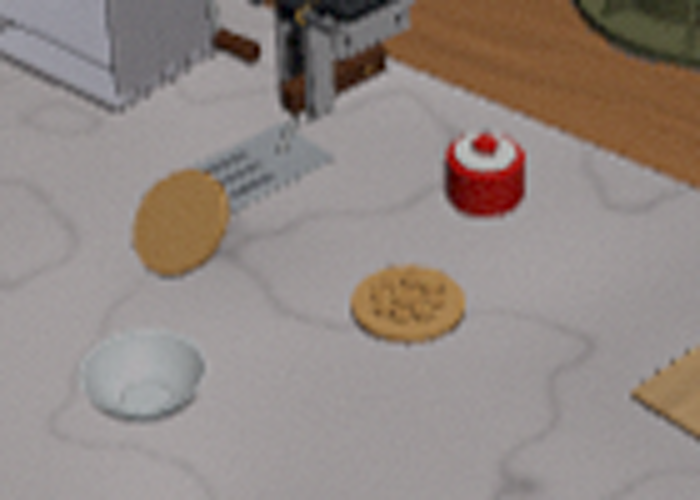

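The biscuit is tilted about 45° on the blade, with the near rim at (215,190). I'm carrying on over the top.

>>> {"name": "arm_command", "arguments": {"motion": [[0.005,-0.0009,0.005,0],[0.006,-0.001,0.005,0],[0.006,-0.001,0.004,0],[0.006,-0.001,0.003,0],[0.006,-0.001,0.002,0],[0.006,-0.001,0.002,0],[0.006,-0.001,0.001,0],[0.006,-0.001,0,0],[0.006,-0.001,0,0],[0.007,-0.0012,0,0],[0.007,-0.0012,0,0],[0.007,-0.0012,-0.001,0]]}}

```text
clock: 13.1
eef_pos: [0.5405, -0.0875, 0.1358]
eef_rot: [0.001, 0.086, 0.996, -0.0]
contact_force: [2.0, 0.6, 4.4]
width: 0.209
grip_force: 50.0
```

```bash
python3 v.py v6
```

```text
13.1 [ 0.5405 -0.0875  0.1358] [1.9803 0.6048 4.3976]
```

View pics/v6.png

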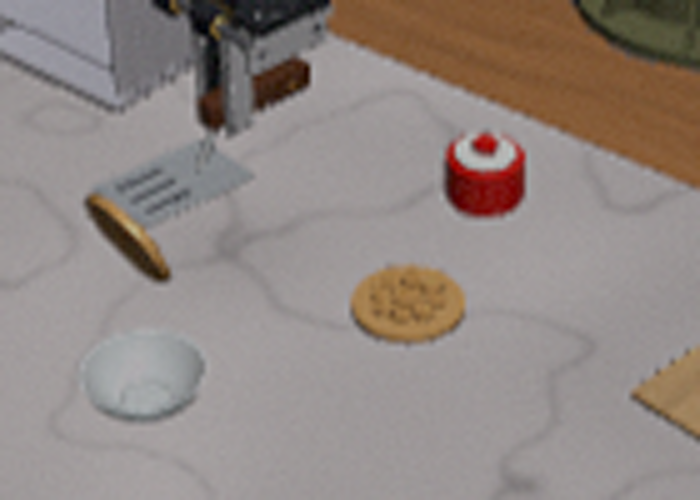

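It is now past vertical and falling away, at (130,235). I let a moment pass and look again.

>>> {"name": "arm_command", "arguments": {"motion": [[0.004,-0.0007,0,0],[0,0,0,0],[0,0,0,0],[0,0,0,0]]}}

```text
clock: 13.65
eef_pos: [0.5435, -0.088, 0.1355]
eef_rot: [0.0, 0.086, 0.996, -0.0]
contact_force: [2.0, -0.6, 3.3]
width: 0.214
grip_force: 50.0
```

```bash
python3 v.py v7; python3 -c "
from w import *
for cam in('scene','side'):
  imaging.grab_frame(cam)
  for k in('biscuit','other_biscuit'):
    for r in imaging.spot_point(k,cam)[:3]: print(cam,k,np.round(r['xy']),round(r['p'],2),px2w(cam,r['xy'],.0265))"
```

```text
13.65 [ 0.5435 -0.088   0.1355] [ 1.9661 -0.5773  3.3083]
scene biscuit [190. 175.] 0.49 [ 0.6138 -0.1272  0.0265]
scene other_biscuit [248. 184.] 0.53 [0.5276 0.0798 0.0265]
scene other_biscuit [190. 174.] 0.26 [ 0.6082 -0.1311  0.0265]
side biscuit [307. 174.] 0.41 [ 0.682  -0.134   0.0265]
side other_biscuit [274. 207.] 0.83 [0.5466 0.0674 0.0265]
side other_biscuit [271. 177.] 0.61 [0.7167 0.0024 0.0265]
side other_biscuit [212. 252.] 0.24 [0.4204 0.3395 0.0265]
```

View pics/v7.png

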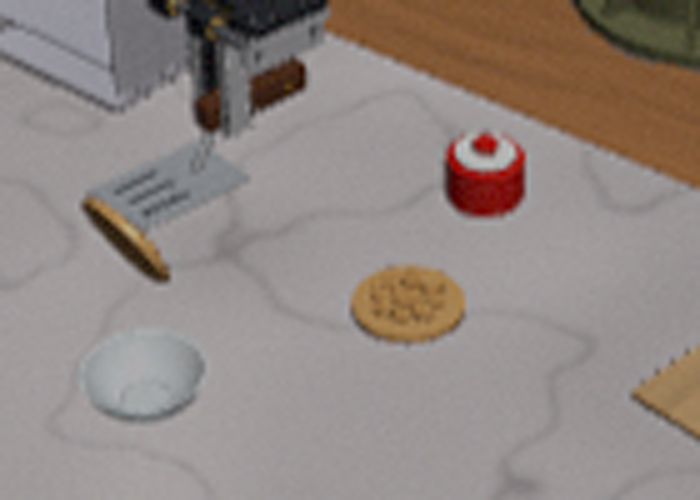

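The biscuit is held still against the blade, at about (128,238). I have used up my picture views, so I fit its pose to the colour masks from both cameras.

```bash
cat > fit.py <<'E'
from w import *
from scipy.optimize import differential_evolution
cal={c:imaging.get_calibration(c) for c in('scene','side')}
a=np.linspace(0,2*np.pi,40)[:-1]
def ring(r,z): return np.c_[r*np.cos(a),r*np.sin(a),0*a+z]
P=np.vstack([ring(.042,.0065),ring(.042,-.0015)])
d=np.array([.985,-.175,0]);n=np.array([.175,.985,0]);u=np.array([0,0,1.])
def pts(s,l,h,th):   # biscuit z tilts from up toward d by th
    z=np.cos(th)*u+np.sin(th)*d; x=np.cross(n,z)
    return np.array([.57,-.096,h])+s*d+l*n+P@np.array([x,n,z])
def proj(cam,Q):
    c=cal[cam];T=np.array(c["T"]);q=(Q-T[:3,3])@T[:3,:3]
    return np.c_[c["fx"]*q[:,0]/q[:,2]+c["cx"],c["fy"]*q[:,1]/q[:,2]+c["cy"]]
def masks(reg):
    m={}
    for cam in cal:
        im=imaging.grab_frame(cam); hsv=cv2.cvtColor(np.ascontiguousarray(im),cv2.COLOR_RGB2HSV)
        k=((hsv[...,0]>8)&(hsv[...,0]<28)&(hsv[...,1]>100)).astype(np.uint8)*255
        r=reg[cam]; w=np.zeros_like(k); w[r[1]:r[3],r[0]:r[2]]=1; m[cam]=k*w
        print(cam,(m[cam]>0).sum(),cv2.boundingRect(m[cam]))
    return m
def fit(m,bounds):
    S=4; M={c:cv2.resize(m[c],None,fx=S,fy=S,interpolation=cv2.INTER_LINEAR)>127 for c in m}
    def cost(v):
        t=0
        for c in M:
            k=np.zeros(M[c].shape,np.uint8); cv2.fillConvexPoly(k,cv2.convexHull(np.int32(proj(c,pts(*v))*S+S/2)),1); k=k>0
            t+=1-(k&M[c]).sum()/max((k|M[c]).sum(),1)
        return t
    r=differential_evolution(cost,bounds,maxiter=60,popsize=10,seed=1); print("s,l,h,th(deg)",r.x[:3],np.degrees(r.x[3]),"cost",r.fun)
E
python3 - <<'E'
from fit import *
m=masks({'scene':(165,150,213,188),'side':(285,155,328,205)})
for lo,hi in((.6,1.5),(1.5,2.3),(2.3,3.2)): fit(m,[(0,.16),(-.04,.04),(.02,.08),(lo,hi)])
for c in m:
    x,y,w,h=cv2.boundingRect(m[c]); print(c); print('\n'.join(''.join('#' if v>0 else '.' for v in r) for r in m[c][y:y+h,x:x+w]))
E
```

```text
scene 89 (182, 150, 26, 31)
side 29 (296, 170, 4, 12)
s,l,h,th(deg) [0.0701 0.0125 0.0672] 85.20254588708414 cost 1.584157744521367
s,l,h,th(deg) [0.0608 0.0046 0.0607] 117.05472755281306 cost 1.1345471540106198
s,l,h,th(deg) [0.0689 0.0117 0.0745] 133.3069868283903 cost 1.4043998675470624
scene
........................##
..........................
..........................
..........................
..........................
..........................
..........................
..........................
..........................
..........................
..........................
..........................
..........................
..........................
..........................
###.......................
#####.....................
.#####....................
.######...................
..#######.................
...#####..................
....####..#...............
.....#######..............
......#######.............
.......#######............
........#######...........
.........######...........
..........#####...........
...........#####..........
............####..........
..............###.........
side
..#.
.##.
.##.
###.
###.
###.
###.
###.
###.
.##.
.###
..#.
```

The fit gives about 117° of tilt. The 4.5 N / 2 N force lies along the biscuit's face, so the tip is jammed on the rosette edge and props the biscuit up. Raising the blade should free it.

>>> {"name": "arm_command", "arguments": {"motion": [[0,0,0.005,0],[0,0,0.008,0],[0,0,0.01,0],[0,0,0.01,0],[0,0,0,0],[0,0,0,0],[0,0,0,0]]}}

```text
clock: 14.98
eef_pos: [0.5434, -0.088, 0.1681]
eef_rot: [-0.0, 0.086, 0.996, 0.0]
contact_force: [-0.3, 0.0, -2.0]
width: 0.21
grip_force: 50.0
```

Run:
```python
from fit import *
print(state()['contact_force'])
m=masks({'scene':(165,155,213,188),'side':(285,155,328,205)})
for lo,hi in((1.5,2.3),(2.3,3.2)): fit(m,[(0,.16),(-.04,.04),(.02,.08),(lo,hi)])
for c in m:
    x,y,w,h=cv2.boundingRect(m[c]); print(c); print('\n'.join(''.join('#' if v>0 else '.' for v in r) for r in m[c][y:y+h,x:x+w]))
```

```text
[-0.334   0.0305 -1.9666]
scene 202 (173, 177, 22, 11)
side 78 (292, 172, 9, 12)
s,l,h,th(deg) [0.0943 0.0195 0.0363] 86.41127738488099 cost 1.3086535606965715
s,l,h,th(deg) [0.098  0.0077 0.0355] 166.02291858780842 cost 1.0071565548939279
scene
..........#####.......
......#############...
....################..
...###################
..####################
.#####################
######################
######################
######################
######################
.####################.
side
......##.
...#####.
..######.
.#######.
########.
#########
#########
.########
.########
..#######
...######
......###
```

It fell. I'm carrying the turner back to the board.

>>> {"name": "arm_command", "arguments": {"motion": [[-0.01,0.01,0.025,0],[-0.0155,0.04,0.025,0],[-0.0155,0.045,0,0],[-0.0155,0.045,0,0],[-0.0155,0.045,0,0.03],[-0.0155,0.045,0,0.03],[-0.0155,0.045,0,0.03],[-0.0155,0.045,0,0.02],[-0.0155,0.045,0,0],[-0.015,0.045,0,0],[-0.0065,0.02,0,0],[0,0,0,0]]}}

```text
clock: 16.58
eef_pos: [0.3875, 0.3428, 0.2181]
eef_rot: [-0.0, 0.03, 1.0, -0.0]
contact_force: [0.4, -0.1, -0.6]
width: 0.21
grip_force: 50.0
```

Run:
```python
from fit import *
s=state(); print(s['eef_pos'],s['contact_force'])
m=masks({'scene':(160,155,215,205),'side':(270,150,340,205)})
fit(m,[(0,.16),(-.04,.04),(.02,.08),(2.3,3.6)])
for cam in cal:
  imaging.grab_frame(cam)
  for k,h in dict(biscuit=.0265,other_biscuit=.0265,dish=.02,timer=.02).items():
    for r in imaging.spot_point(k,cam)[:3]: print(cam,k,np.round(r['xy']),round(r['p'],2),px2w(cam,r['xy'],h))
```

```text
[0.3875 0.3428 0.2181] [ 0.3586 -0.0946 -0.6389]
scene 260 (173, 177, 22, 15)
side 205 (270, 172, 42, 33)
s,l,h,th(deg) [0.0985 0.0059 0.0291] 188.63181010651073 cost 0.40532525748077197
scene biscuit [185. 186.] 0.84 [ 0.6713 -0.0983  0.0265]
scene other_biscuit [246. 187.] 0.86 [0.541  0.0843 0.0265]
scene dish [192. 207.] 0.76 [ 0.737  -0.0027  0.02  ]
scene dish [223. 182.] 0.7 [ 0.5658 -0.0077  0.02  ]
scene timer [264. 165.] 0.74 [0.3867 0.0498 0.02  ]
side biscuit [302. 176.] 0.82 [ 0.6768 -0.1128  0.0265]
side biscuit [212. 250.] 0.44 [0.4277 0.339  0.0265]
side other_biscuit [276. 209.] 0.52 [0.5369 0.0653 0.0265]
side dish [270. 177.] 0.71 [0.7246 0.0015 0.02  ]
side dish [214. 253.] 0.63 [0.4194 0.3351 0.02  ]
side timer [300. 234.] 0.91 [0.3947 0.045  0.02  ]
side timer [274. 209.] 0.57 [0.5453 0.0699 0.02  ]
```

>>> {"name": "arm_command", "arguments": {"motion": [[0,0,-0.04,0],[0,0,-0.04,0],[0,0,-0.03,0],[0,0,-0.015,0],[0,0,-0.008,0],[0,0,-0.004,0],[0,0,0,0],[0,0,0,0]]}}

```text
clock: 18.18
eef_pos: [0.3883, 0.3422, 0.0821]
eef_rot: [0.0, 0.031, 1.0, 0.0]
contact_force: [-0.2, 0.0, -0.7]
width: 0.212
grip_force: 50.0
```

>>> {"name": "arm_command", "arguments": {"motion": [[0,0,-0.002,0],[0,0,-0.001,0],[0,0,0,0],[0,0,0,0]]}}

```text
clock: 18.68
eef_pos: [0.3881, 0.342, 0.0785]
eef_rot: [-0.0, 0.031, 1.0, -0.0]
contact_force: [0.4, 0.6, -1.1]
width: 0.213
grip_force: 50.0
```

>>> {"name": "arm_command", "arguments": {"motion": [[0,0,-0.001,0],[0,0,0,0],[0,0,0,0]]}}

```text
clock: 19.05
eef_pos: [0.3881, 0.342, 0.0774]
eef_rot: [-0.0, 0.031, 1.0, -0.0]
contact_force: [-0.2, 0.7, -1.3]
width: 0.207
grip_force: 50.0
```

>>> {"name": "arm_command", "arguments": {"motion": [[0,0,0,0],[0,0,0,0],[0,0,0,0],[0,0,0,0],[0,0,0,0],[0,0,0,0],[0,0,0,0]], "grip": 0.2}}

```text
clock: 19.92
eef_pos: [0.3881, 0.342, 0.0774]
eef_rot: [0.0, 0.031, 1.0, 0.0]
contact_force: [0.0, 0.3, 0.1]
width: 0.598
grip_force: 0.0
```

>>> {"name": "arm_command", "arguments": {"motion": [[0,0,0.01,0],[0,0,0.02,0],[0,0,0.04,0],[0,0,0.05,0],[0,0,0.05,0],[0,0,0.01,0],[0,0,0,0],[0,0,0,0]]}}

```text
clock: 20.92
eef_pos: [0.3877, 0.3417, 0.256]
eef_rot: [-0.001, 0.031, 1.0, -0.001]
contact_force: [0.4, -0.3, 0.1]
width: 0.598
grip_force: 0.0
```

Run:
```python
from fit import *
look('w9',dict(turner=.074,turner_tip=.028,turner_blade=.028,board=.02))
for cam in cal:
  imaging.grab_frame(cam)
  for k,h in dict(turner=.074,turner_tip=.028,turner_blade=.028).items():
    for r in imaging.spot_point(k,cam)[:2]: print(cam,k,np.round(r['xy']),round(r['p'],2),px2w(cam,r['xy'],h))
m=masks({'scene':(160,155,215,205),'side':(285,150,340,205)})
fit(m,[(0,.16),(-.04,.04),(.02,.08),(2.3,3.6)])
a=(-.142); c,s=np.cos(a),np.sin(a)
# brightness: rosette visible? std inside biscuit vs other biscuit in scene
im=cv2.cvtColor(imaging.grab_frame('scene'),cv2.COLOR_RGB2GRAY).astype(float)
for u,v in((184,184),(247,186)): print(im[v-4:v+5,u-7:u+8].std())
im0=cv2.imread('pics/scene0.png',0).astype(float); print('orig plain',im0[168:177,198:213].std())
```

```text
t 20.925 tcp [0.3877 0.3417 0.256 ] yaw 3.079 j6 -0.86 w 0.598
turner [258.3 172.9] 0.56 [0.3803 0.3443 0.074 ]
turner_tip [256.8 246.7] 0.73 [0.4921 0.3358 0.028 ]
turner_blade [258.4 208.1] 0.68 [0.4374 0.3412 0.028 ]
scene turner [336. 178.] 0.96 [0.3558 0.3439 0.074 ]
scene turner_tip [314. 206.] 0.9 [0.4855 0.3363 0.028 ]
scene turner_tip [430. 240.] 0.79 [0.3988 0.7099 0.028 ]
scene turner_blade [322. 199.] 0.83 [0.4364 0.3388 0.028 ]
scene turner_blade [419. 248.] 0.71 [0.4517 0.6967 0.028 ]
side turner [216. 248.] 0.71 [0.3866 0.3361 0.074 ]
side turner [ 99. 255.] 0.68 [0.4836 0.6645 0.074 ]
side turner_tip [ 96. 307.] 0.65 [0.3371 0.7022 0.028 ]
side turner_blade [ 98. 292.] 0.74 [0.3877 0.6895 0.028 ]
side turner_blade [210. 249.] 0.59 [0.4323 0.3427 0.028 ]
scene 261 (173, 177, 22, 15)
side 188 (292, 172, 20, 13)
s,l,h,th(deg) [0.0998 0.0065 0.0283] 190.28592015090277 cost 0.3568624445081793
9.060007237223706
11.678510155465172
orig plain 2.357022603955159
```

The rosette texture is now visible on the biscuit, and the turner sits on the board. As a control, I run the same tilt fit on the other biscuit, which is known to lie flat.

Run:
```python
from fit import *
m=masks({'scene':(225,170,268,205),'side':(255,195,290,225)})
fit(m,[(-.1,.04),(.1,.22),(.02,.08),(2.3,3.6)])
m=masks({'scene':(160,155,215,205),'side':(285,150,340,205)})
fit(m,[(.07,.14),(-.04,.04),(.025,.028),(2.9,3.4)])
fit(m,[(.07,.14),(-.04,.04),(.025,.028),(3.13,3.15)])
```

```text
scene 260 (235, 178, 23, 15)
side 254 (262, 203, 22, 15)
s,l,h,th(deg) [-0.064   0.1663  0.0287] 188.72284246791793 cost 0.3604629469010633
scene 258 (173, 177, 22, 15)
side 187 (292, 172, 20, 12)
s,l,h,th(deg) [0.1014 0.0061 0.0271] 191.09419265703232 cost 0.35940723792955986
s,l,h,th(deg) [0.097  0.006  0.0278] 180.32201789046405 cost 0.4440483993399291
```

The flat biscuit gives the same biased fit (189° against 190°), so the turned one lies flat as well, about 0.10 m from its start. Handing in.

```bash
python3 -c "
from station import job_done
print(job_done())"
```

```text
the job is handed in; nothing more can be done
None
```

The biscuit is turned rosette up and flat on the slab, about 10 cm from where it lay; the turner is back on the board and released, the other things look undisturbed, and the job is handed in (no verdict was returned).

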